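Lock the template plate onto the sloping desk

TASK

Pick up the aluminium template plate by its wooden handle, fit the round end of its keyhole over the brass stud head on the sloping desk so that the plate lies flat on the deck, then slide it down the slope until the stud stops it at the end of the slot, and let go. Feel for the stud with a light hand: do not lean on the plate or jam it, leave it square to the deck, and leave the other things on the bench where they are.

Things in the scene. Friction and masses are not known exactly. Their poses are not given: they have to be found in the camera images.
- template: Loose bare aluminium plate, 130 x 90 mm, 6 mm thick with its four 1 mm rubber feet, about 0.35 kg, with a pale wooden handle; starts flat on the bench. Origin: on its underside, at the centre of the keyhole's round end; z points up out of the plate, the slot runs along +x. The plate spans x -80 to +50 mm, y -45 to +45 mm. Its small black dots are only marks.
- slot_end (a point): Point on the plate's underside at template x = 22, y = 0 mm: the centre of the stud when locked. The keyhole goes right through the plate: a round (eight-sided) end 26 mm across at the template's origin, then a slot 12 mm wide that ends at x = 26 mm.
- grip (a point): Point in the template's wooden handle, at template x = -55, y = 0, z = 28 mm: a good place for the TCP, fingers closing along the plate's x and pointing against its z. The handle is 22 mm thick along x and 60 mm long along y, and rises from z = 6 to 44 mm.
- deck: Green painted face, 190 x 180 mm, of the fixed sloping desk, tilted 0.35 rad (20 degrees). Origin: on the face, at the middle of the black cross track. x points straight up the slope, y along the track, z square out of the face; the face spans x -115 to +75 mm, y -90 to +90 mm. The locked template lies flat on it, origin at deck x = -22 mm and its x axis along the deck's.
- track (a point): The deck's origin again, the nominal place of the stud. The stud is clamped in the track, square to the face, at deck x = 0 but anywhere from y = -15 to +15 mm: its true place is not measured, find it by touch or eye. Steel shank 8 mm across; bevelled brass head 21 mm across (17 at its flat top), underside 8.5 mm and top 13.5 mm above the face.
- desk: The whole fixed desk: wooden stand, deck and stud, 180 x 180 mm and about 0.1 m high at the back. Origin: on the bench under the stand's middle; x is the level direction of up-slope. More than 40 N between the template and the desk or its stud counts as leaning or jamming; a few newtons are enough.
- disc: Loose round wooden disc, 90 mm across and 28 mm high, between the robot and the work; origin at the centre of its underside. Leave it alone.
- pot: Loose white plastic pot, 72 mm across and 95 mm high, beyond the work; origin at the centre of its underside. Leave it alone.
- cow: Small loose wooden toy animal, about 70 x 20 x 50 mm, far out on the left; origin under its middle. Leave it alone.
- driver: Loose screwdriver with a red handle, lying far out on the right; origin under its middle. Leave it alone.
Not all that is in view belongs to the job. Of the things like the template, leave any that is green; of the rest the larger one is meant.

How it is judged:
By the outcome, as a careful person would: the job done as asked, in the order asked, and still so for the second after the job is handed in, with the robot touching nothing.
It also fails if it takes over 67 s, if anything falls off the work surface, if the arm or the gripper's body presses on something with over 40 N, if the wrist force passes 120 N, or if a joint passes its speed limit or range.

ROBOT

A 6-joint arm with a two-finger parallel gripper is mounted at the origin on the work surface. World frame = base frame: x ahead of the robot, y to its left, z up, the work surface at z = 0. Lengths are in m, angles in rad, forces in N, time in s.
With the tool pointing down it reaches from about 0.25 to 0.775 m from the base axis. Payload 4 kg.
Tool frame: the origin (TCP) lies between the finger pads, 19 mm behind the fingertips; this is the grasp point; z points along the fingers, y is the line along which they close (so a half turn about z gives the same grasp; the last joint's range is limited). The gripper opens to 94 mm and grips with 3 to 60 N. Pads are 16 mm wide; open, the fingers measure 119 mm over their backs; the gripper's body (75 mm by 177 mm) begins 78 mm behind the grasp point.
Start: joints at [1.09, 0.087, 1.371, -0, 1.684, -0.103], TCP at [0.203, 0.511, 0.224] pointing down, gripper open.
Joint ranges: [-3.1, 3.1], [-0.76, 2.03], [0.27, 2.55], [-1.08, 4.22], [0.17, 2.65], [-2.57, 2.57]. Speed limits (rad/s): [2.79, 2.79, 3.14, 3.14, 3.14, 3.14].

INTERFACE

Orientations are given as [roll, pitch, yaw] about the fixed x, y, z axes, in that order (R = Rz(yaw) Ry(pitch) Rx(roll)).
In Python, from bench import robot, vision gives the robot as it stands.
- The arm moves only by the shell command python3 -m crank 'ROWS'. ROWS is JSON, a list of rows, each a list of 3 entries, a list of its own where there are three numbers: the closure, from 0 (fully open) to 1 (shut), then the shift along the tool's x, y, z in m, then the turn, a rotation vector about the tool's x, y, z in degrees. A call has 1 to 8 rows; each row shifts and turns the commanded pose from where the row before left it, along the tool's axes as they then stand; what a row does not reach is not made up. A row lasts 1/10 s, in which the tool goes at most 50 mm and 8.59 degrees, less where a joint would pass 70% of its speed; a pose out of reach is approached as far as the arm can. A call with a gripper value outside its range is refused whole. The fingers move at their own pace and stop on an object; the grip force is fixed at half the most. Time passes only in rows, so rows that do not move let the fingers close. It gives the time, the measured TCP pose, the force, the opening and the grip force at its end, in the units of the state.
- robot.get_obs(): the state, without advancing time (a new reading comes with each control period).
- vision.snapshot(name): name is "side" or "top"; returns a dict with "color" (384x512x3 uint8, red, green, blue), "z_map" (384x512 float32, m along the optical axis (not along the pixel's ray), 0 where there is no reading), "fx", "fy", "cx", "cy" (pixels), "R" (3x3) and "t" (3): a world point X has camera coordinates R X + t. Camera axes: x right, y down, z forward; pixel columns grow to the right and rows downward; lengths in m; the calibration is good to about 2 mm. A picture is of the moment at which its call begins.
- robot.close_job(): hands the job in; it is judged then, once.
The state is a dict: "time": time; "joint_positions": joint angles; "qvel": joint speeds; "joint_torque": joint torques, N m; "tool_pos": TCP position; "ee_rot": TCP orientation; "wrist_force": force on the tool from outside, world axes, zero at the start; "wrist_torque": the same for the moment, N m; "width": finger opening in m; "finger_force": force on a finger pad.
Only numpy, scipy, OpenCV 4.12 (cv2) and the standard library are available. Lean on these libraries where they do the work, as an engineer would, in place of code of your own. Each camera call takes 0.05 s, during which the arm holds its last target. There are 200 camera calls.

## Working session

There is one attempt and no reset: what is moved stays moved. The work goes in short steps, Python scripts to look and compute and a shell command to move; the robot and the scene stay as the last step left them, time stands still between calls to the robot, and variables do not carry over. Pictures are saved under pics/ and viewed, at most 10 in all, crops included, and the job is handed in when it is done.

```bash
ls; mkdir -p pics
python3 - <<'E'
from bench import robot, vision
import cv2,numpy as np,pickle
for n in("top","side"):
    s=vision.snapshot(n); pickle.dump(s,open(n+".pkl","wb"))
    cv2.imwrite(f"pics/{n}0.png",s["color"][:,:,::-1])
    print(n,s["fx"],s["cx"],s["cy"],np.round(s["R"],3).tolist(),s["t"])
print(robot.get_obs())
E
```

```text
pics
top 384.62741823910335 249.9231072490809 192.51829355456252 [[-0.004, -1.0, -0.014], [-0.991, 0.006, -0.133], [0.133, 0.014, -0.991]] [0.00674867 0.56532709 1.24229044]
side 349.1470094777212 252.3792909698193 194.9668095746956 [[-0.964, -0.265, -0.01], [-0.171, 0.651, -0.74], [0.202, -0.712, -0.673]] [0.56448091 0.1582332  0.86137081]
{'time': 0.1, 'joint_positions': array([ 1.08989642e+00,  8.78799075e-02,  1.37210286e+00, -3.78950602e-05,
        1.68361657e+00, -1.03100708e-01]), 'qvel': array([ 0.00050641, -0.00137575, -0.00259863,  0.0002171 ,  0.0007505 ,
       -0.00124087]), 'joint_torque': array([ 2.37439912e-03, -3.41253126e+01, -3.03301978e+01,  7.20875454e-02,
        3.03705095e-02, -9.03192426e-05]), 'tool_pos': array([0.20268094, 0.5107908 , 0.22322198]), 'ee_rot': array([-3.13959276e+00, -1.69060783e-04,  2.76378906e+00]), 'wrist_force': array([ 0.33742035,  0.32949333, -0.1678777 ]), 'wrist_torque': array([ 0.0276248 , -0.04726725,  0.00088222]), 'finger_force': 0.0, 'width': 0.09392233729054454}
```

View pics/top0.png

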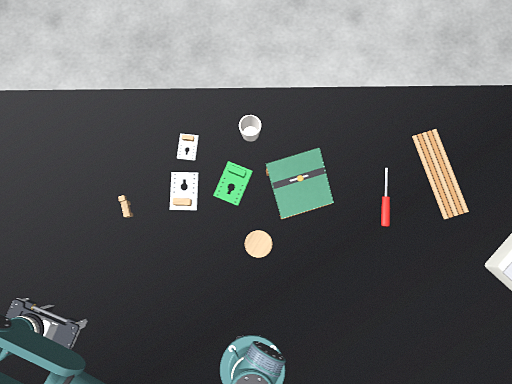

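View pics/side0.png

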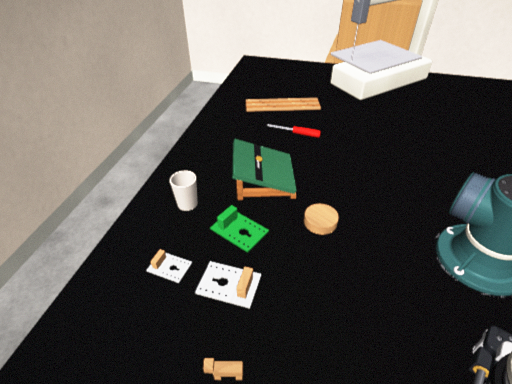

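The top view shows a small bare plate at (188,147), a larger bare plate at (184,191) and a green plate at (233,184). The desk's stud is at about (300,178). The larger bare plate at (184,191) is the one meant: it isn't green, and it is bigger than the other bare one. I'll confirm with a crop and measure.

```bash
cat > h.py <<'E'
import numpy as np,cv2,pickle
from scipy.spatial.transform import Rotation as Ro
def ray(s,u,v):
    d=s["R"].T@np.array([(u-s["cx"])/s["fx"],(v-s["cy"])/s["fy"],1.]); return -s["R"].T@s["t"],d
def onplane(s,u,v,p0,n):
    c,d=ray(s,u,v); return c+d*((np.array(p0)-c)@n)/(d@n)
def onz(s,u,v,z): return onplane(s,u,v,[0,0,z],np.array([0,0,1.]))
def depthpt(s,m):
    v,u=np.nonzero(m&(s["z_map"]>0)); z=s["z_map"][v,u]
    c=np.stack([(u-s["cx"])/s["fx"]*z,(v-s["cy"])/s["fy"]*z,z],1)
    return (c-s["t"])@s["R"]
def masks(s):
    h=cv2.cvtColor(s["color"],cv2.COLOR_RGB2HSV).astype(int);return h[...,0],h[...,1],h[...,2]
E
python3 - <<'E'
from h import *
T=pickle.load(open("top.pkl","rb"));S=pickle.load(open("side.pkl","rb"))
a=cv2.resize(T["color"][135:225,160:340],None,fx=4.4,fy=4.4,interpolation=cv2.INTER_CUBIC)[:,:,::-1]
cv2.imwrite("pics/crop1.png",a)
H,Sa,V=masks(T)
# white plate
roi=np.zeros(H.shape,bool);roi[165:215,160:205]=1
def blob(m):
    n,l,st,c=cv2.connectedComponentsWithStats(m.astype(np.uint8));i=1+np.argmax(st[1:,4]);return l==i,st[i],c[i]
m,st,c=blob(roi&(V>120)); cn=max(cv2.findContours(m.astype(np.uint8),0,2)[0],key=cv2.contourArea)
r=cv2.minAreaRect(cn);print("plate",r)
for p in cv2.boxPoints(r): print(onz(T,*p,.006))
print("plate centre",onz(T,*r[0],.006))
w,st,c=blob(roi&(V>100)&(Sa>70)); print("handle px",c,st,onz(T,*c,.044), cv2.minAreaRect(np.argwhere(w)[:,::-1].astype(np.float32)))
hole,st,c=blob(m.__invert__()&(V<60)&(cv2.drawContours(np.zeros(H.shape,np.uint8),[cn],-1,1,-1)>0)); print("hole",c,st,onz(T,*c,.006))
print(depthpt(T,w)[:,2].max())
# deck
roi[:]=0;roi[140:225,260:340]=1
g=roi&(H>60)&(H<95)&(Sa>80)&(V>50)
g,st,c=blob(g|(roi&(V<0)));P=depthpt(T,g)
q=P.mean(0);n=np.linalg.svd(P-q)[2][2];n*=np.sign(n[2]);
P=P[abs((P-q)@n)<.004];q=P.mean(0);n=np.linalg.svd(P-q,full_matrices=False)[2][2];n*=np.sign(n[2]);print("deck n",n,"tilt",np.arccos(n[2]),"upslope yaw",np.arctan2(-n[1],-n[0]),"pt",q)
gm=roi&(H>60)&(H<95)&(Sa>60)&(V>40)
allg=np.argwhere(gm)[:,::-1].astype(np.float32);r=cv2.minAreaRect(allg);print(r)
for p in cv2.boxPoints(r): print(p,onplane(T,*p,q,n))
b=roi&(H>15)&(H<32)&(Sa>100)&(V>120);
print("brass",np.argwhere(b)[:,::-1].tolist())
for s,nm in((S,"side"),):
    H,Sa,V=masks(s);b=np.zeros(H.shape,bool);b[145:185,245:275]=1
    b&=(H>12)&(H<32)&(Sa>100)&(V>120);print(nm,np.argwhere(b)[:,::-1].tolist())
E
```

```text
plate ((183.52163696289062, 190.52371215820312), (27.51704216003418, 38.233253479003906), 2.602562189102173)
[0.5148354 0.2800638 0.006    ]
[0.64695602 0.27718931 0.006     ]
[0.64189601 0.18214351 0.006     ]
[0.51003504 0.18627186 0.006     ]
plate centre [0.5779888  0.23139409 0.006     ]
handle px [183.51428571 203.        ] [173 199  18   7  35] [0.5309472 0.2234838 0.044    ] ((181.5, 202.0), (6.0, 17.0), 90.0)
hole [183.71428571 185.71428571] [181 180   6  10  35] [0.59463708 0.23104159 0.006     ]
0.05058650878448148
deck n [-0.32673544 -0.11013854  0.93867644] tilt 0.35202495124229777 upslope yaw 0.32512579502252675 pt [ 0.55175724 -0.16561148  0.05058399]
((299.8302001953125, 182.40565490722656), (57.828792572021484, 57.14198684692383), 74.05460357666016)
[264.41513 162.45284] [ 0.65362657 -0.0439309   0.10032002]
[319.3585  146.75471] [ 0.70443872 -0.221105    0.09721824]
[335.24527 202.35847] [ 0.53155674 -0.27992738  0.03013945]
[280.3019 218.0566] [ 0.48008224 -0.09631974  0.03376555]
brass [[268, 174], [268, 175], [299, 175], [300, 175], [301, 175], [297, 176], [298, 176], [299, 176], [300, 176], [301, 176], [298, 177], [299, 177], [300, 177], [301, 177], [302, 177], [298, 178], [299, 178], [300, 178], [301, 178], [302, 178], [303, 178], [298, 179], [299, 179], [300, 179], [301, 179], [302, 179], [303, 179], [298, 180], [299, 180], [300, 180], [301, 180], [302, 180], [280, 216]]
side [[256, 156], [257, 156], [258, 156], [259, 156], [260, 156], [256, 157], [257, 157], [258, 157], [259, 157], [260, 157], [261, 157], [256, 158], [257, 158], [258, 158], [259, 158], [260, 158], [261, 158], [256, 159], [257, 159], [258, 159], [259, 159], [260, 159], [261, 159], [258, 160], [259, 160], [260, 160], [261, 160], [259, 161], [260, 161]]
```

View pics/crop1.png

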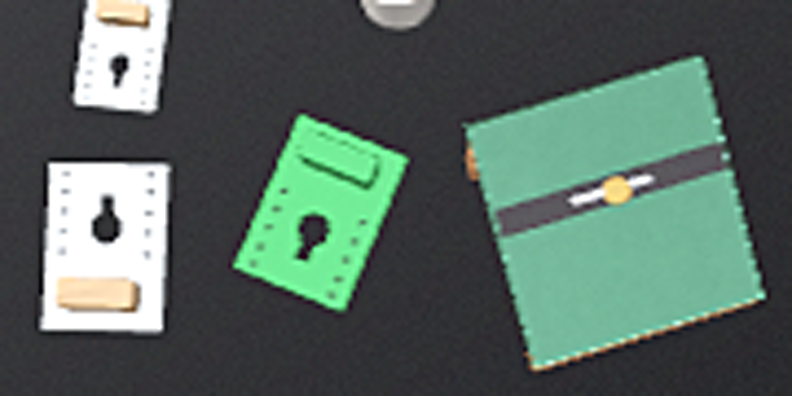

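The crop confirms it. The bare plate at (184,191) is clearly larger than the one at (188,147), with its handle on the near side and its slot pointing away from the robot. Next I'll pin down the deck frame and stud from both views.

```bash
cat >> h.py <<'E'
def tri(a,ua,b,ub):
    A=[];B=[]
    for s,u in((a,ua),(b,ub)):
        c,d=ray(s,*u);d/=np.linalg.norm(d);M=np.eye(3)-np.outer(d,d);A.append(M);B.append(M@c)
    x=np.linalg.lstsq(np.vstack(A),np.hstack(B),rcond=None)[0];return x,[np.linalg.norm(M@x-m) for M,m in zip(A,B)]
def quad(m):
    """4 corners of a convex blob from lines fitted to its contour sides"""
    cn=cv2.convexHull(np.argwhere(m)[:,::-1].astype(np.int32))
    e=.02
    while len(ap:=cv2.approxPolyDP(cn,e*cv2.arcLength(cn,True),True))>4:e*=1.15
    ap=ap[:,0].astype(float)
    ct=max(cv2.findContours(cv2.fillPoly(np.zeros(m.shape,np.uint8),[cn],1),0,cv2.CHAIN_APPROX_NONE)[0],key=len)[:,0].astype(float)
    L=[]
    for i in range(len(ap)):
        p,q=ap[i],ap[(i+1)%len(ap)];d=(q-p)/np.linalg.norm(q-p);t=(ct-p)@d;o=abs((ct-p)@[-d[1],d[0]])
        k=ct[(o<2)&(t>.08*np.linalg.norm(q-p))&(t<.92*np.linalg.norm(q-p))].astype(np.float32)
        vx,vy,x,y=cv2.fitLine(k,cv2.DIST_HUBER,0,.01,.01).ravel();L.append(np.cross([x,y,1],[x+vx,y+vy,1]))
    C=[np.cross(L[i-1],L[i]) for i in range(len(L))];return np.array([c[:2]/c[2] for c in C])
E
python3 - <<'E'
from h import *
T=pickle.load(open("top.pkl","rb"));S=pickle.load(open("side.pkl","rb"))
Q=[]
for s,(a,b,c,d) in((T,(140,225,255,340)),(S,(135,200,225,302))):
    H,Sa,V=masks(s);r=np.zeros(H.shape,bool);r[a:b,c:d]=1
    m=r&(H>60)&(H<100)&(Sa>80)&(V>30);m=cv2.morphologyEx(m.astype(np.uint8),cv2.MORPH_OPEN,np.ones((3,3)))>0
    n,l,st,_=cv2.connectedComponentsWithStats(m.astype(np.uint8));m=np.isin(l,[i for i in range(1,n) if st[i,4]>150])
    q=quad(m);Q.append(q);print(q.round(1).tolist())
# match: order by nearest rough 3D
rough=np.array([[onplane(T,*p,[.5518,-.1656,.0506],np.array([-.325,-.1,.94])) for p in Q[0]]])[0]
W=[];
for p,x in zip(Q[0],rough):
    c=S["R"]@x+S["t"];uv=c[:2]/c[2]*S["fx"]+[S["cx"],S["cy"]];k=np.argmin(np.linalg.norm(Q[1]-uv,axis=1))
    X,e=tri(T,p,S,Q[1][k]);W.append(X);print(p,k,X.round(4),np.round(e,4))
W=np.array(W)
c=W.mean(0);up=np.array([np.cos(.3),np.sin(.3),0]);
xy=np.array([[-20+np.sign((w-c)@up)*95, np.sign((w-c)@[-up[1],up[0],0])*90,0] for w in W])/1e3
R,res=Ro.align_vectors(W-c,xy-xy.mean(0));o=c-R.apply(xy.mean(0))
print("rms mm",res/2*1e3,"rpy",R.as_euler("xyz"),"origin",o)
st,e=tri(T,(300.3,177.8),S,(258.7,158.2));print("stud",st,e,"in deck",R.inv().apply(st-o))
n=R.as_matrix()[:,2]
for s,u in((T,(300.3,177.8)),(S,(258.7,158.2))):print(R.inv().apply(onplane(s,*u,o+n*.0125,n)-o))
E
```

```text
[[333.2, 201.8], [280.7, 217.9], [265.1, 163.2], [319.4, 146.9]]
[[297.1, 193.3], [232.0, 179.0], [232.0, 137.0], [290.1, 153.0]]
[333.21995081 201.77470209] 3 [ 0.5325 -0.272   0.0364] [0.0004 0.0004]
[280.69038764 217.93022626] 0 [ 0.4795 -0.0984  0.0235] [0.0017 0.0017]
[265.11279634 163.18458116] 1 [ 0.6558 -0.0466  0.0811] [0.0004 0.0004]
[319.35666576 146.88393715] 2 [ 0.7069 -0.2198  0.101 ] [0.0038 0.0038]
rms mm 3.249822043080326 rpy [-0.08956946 -0.32084324  0.30404527] origin [ 0.61176485 -0.15351501  0.06680837]
stud [ 0.60755478 -0.15948712  0.08114781] [np.float64(0.0011523048093023077), np.float64(0.0011523048093028871)] in deck [-0.00098651 -0.00580094  0.01497953]
[-0.00262469 -0.00583525  0.0125    ]
[-0.00069739 -0.0087417   0.0125    ]
```

```bash
cat >> h.py <<'E'
def delta(p,R=None):
    """remaining shift (mm) and turn (deg) in present tool axes"""
    from bench import robot
    o=robot.get_obs();r=Ro.from_euler("xyz",o["ee_rot"])
    s=r.inv().apply(np.array(p)-o["tool_pos"])*1e3;print("shift mm",s.round(1))
    if R is not None:
        t=r.inv()*R;print("turn deg",t.as_rotvec(True).round(2),"shift after turn",R.inv().apply(np.array(p)-o["tool_pos"]).round(4)*1e3)
    print("pos",o["tool_pos"].round(4),"rpy",o["ee_rot"].round(3),"F",o["wrist_force"].round(1),"w",round(o["width"],4),"t",round(o["time"],2))
E
python3 - <<'E'
from h import *
T=pickle.load(open("top.pkl","rb"))
delta([.538,.2326,.14],Ro.from_euler("xyz",[np.pi,0,1.541]))
m=np.zeros((384,512),bool);m[225:235,150:230]=1;print("bench depth z",np.median(depthpt(T,m)[:,2]))
m[:]=0;m[235:250,252:265]=1;print("disc top z",np.median(depthpt(T,m)[:,2]))
E
```

```text
shift mm [-414.3 -134.7   83.4]
turn deg [-1.100e-01  6.000e-02  7.006e+01] shift after turn [-268.1  343.5   83.2]
pos [0.2027 0.5108 0.2232] rpy [-3.14  -0.     2.764] F [ 0.3  0.3 -0.2] w 0.0939 t 0.1
bench depth z 0.001801067419517911
disc top z 0.02957321577875824
```

```bash
python3 -m crank '[[0,[-0.034,-0.011,0.005],[0,0,0]],[0,[-0.034,-0.011,0.005],[0,0,0]],[0,[-0.034,-0.011,0.005],[0,0,0]],[0,[-0.034,-0.011,0.005],[0,0,0]],[0,[-0.034,-0.011,0.005],[0,0,0]],[0,[-0.034,-0.011,0.005],[0,0,0]],[0,[-0.034,-0.011,0.005],[0,0,0]],[0,[-0.034,-0.011,0.005],[0,0,0]]]'; python3 -m crank '[[0,[-0.034,-0.011,0.005],[0,0,0]],[0,[-0.034,-0.011,0.005],[0,0,0]],[0,[-0.034,-0.011,0.005],[0,0,0]],[0,[-0.034,-0.011,0.005],[0,0,0]],[0,[0,0,0],[0,0,8]],[0,[0,0,0],[0,0,8]],[0,[0,0,0],[0,0,8]],[0,[0,0,0],[0,0,8]]]'; python3 -m crank '[[0,[0,0,0],[0,0,8]],[0,[0,0,0],[0,0,8]],[0,[0,0,0],[0,0,8]],[0,[0,0,0],[0,0,8]],[0,[0,0,0],[0,0,6]],[0,[0,0,0],[0,0,0]],[0,[0,0,0],[0,0,0]]]'; python3 -c "
from h import *
delta([.538,.2326,.029],Ro.from_euler('xyz',[np.pi,0,1.541]))"
```

```text
time: 0.9
tool_pos: [0.4239, 0.3279, 0.1835]
ee_rot: [-3.141, -0.001, 2.764]
wrist_force: [-0.1, 0.2, 0.1]
width: 0.0938
finger_force: 0.0
time: 1.7
tool_pos: [0.5332, 0.2377, 0.1634]
ee_rot: [-3.14, -0.001, 2.199]
wrist_force: [0.2, -0.2, 0.7]
width: 0.0939
finger_force: 0.0
time: 2.4
tool_pos: [0.5332, 0.238, 0.1638]
ee_rot: [-3.141, 0.0, 1.544]
wrist_force: [-0.4, 0.8, -0.3]
width: 0.0942
finger_force: 0.0
shift mm [ -5.2   5.  134.8]
turn deg [-0.05  0.01  0.19] shift after turn [ -5.2   5.  134.8]
pos [0.5332 0.238  0.1638] rpy [-3.141  0.     1.544] F [-0.4  0.8 -0.3] w 0.0942 t 2.4
```

```bash
python3 -m crank '[[0,[-0.005,0.005,0.02],[0,0,0]],[0,[0,0,0.03],[0,0,0]],[0,[0,0,0.03],[0,0,0]],[0,[0,0,0.025],[0,0,0]],[0,[0,0,0.015],[0,0,0]],[0,[0,0,0.01],[0,0,0]],[0,[0,0,0.004],[0,0,0]],[0,[0,0,0],[0,0,0]]]';  python3 -m crank '[[0.5,[0,0,0],[0,0,0]],[0.7,[0,0,0],[0,0,0]],[0.9,[0,0,0],[0,0,0]],[1,[0,0,0],[0,0,0]],[1,[0,0,0],[0,0,0]],[1,[0,0,0],[0,0,0]],[1,[0,0,0],[0,0,0]],[1,[0,0,0],[0,0,0]]]'
python3 - <<'E'
from h import *
from bench import vision
delta([.538,.2326,.029])
s=vision.snapshot("side");cv2.imwrite("pics/grip.png",cv2.resize(s["color"][200:340,160:320],None,fx=4,fy=4)[:,:,::-1])
E
```

```text
time: 3.2
tool_pos: [0.5386, 0.233, 0.0306]
ee_rot: [3.141, -0.0, 1.542]
wrist_force: [0.2, 0.2, 0.7]
width: 0.0942
finger_force: 0.0
time: 4.0
tool_pos: [0.5383, 0.2329, 0.0303]
ee_rot: [-3.142, -0.0, 1.542]
wrist_force: [0.6, -0.1, -0.3]
width: 0.0333
finger_force: 0.0
shift mm [-0.3 -0.2  1.3]
pos [0.5383 0.2329 0.0303] rpy [-3.142 -0.     1.542] F [ 0.6 -0.1 -0.3] w 0.0333 t 4.0
```

View pics/grip.png

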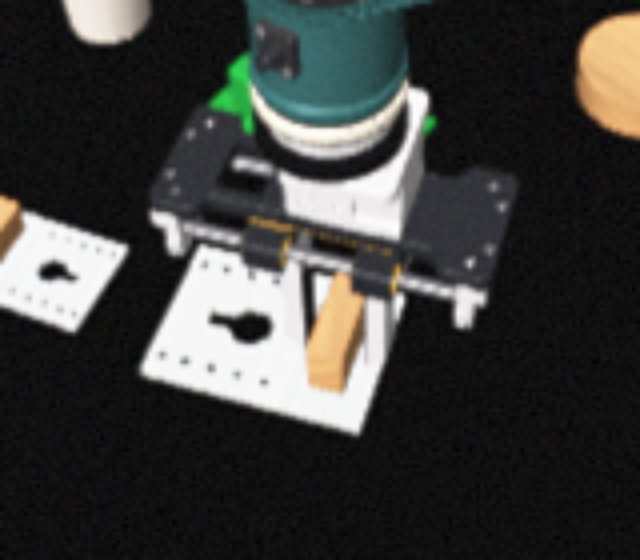

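The fingers straddle the wooden handle, which is at about (335,340) in the crop, and the keyhole is at (250,325). I'll finish closing and lift.

```bash
python3 -m crank '[[1,[0,0,0],[0,0,0]],[1,[0,0,0],[0,0,0]],[1,[0,0,0],[0,0,0]],[1,[0,0,0],[0,0,0]],[1,[0,0,0],[0,0,0]]]'; python3 -c "
from h import *
delta([.538,.2326,.029])"
```

```text
time: 4.55
tool_pos: [0.5384, 0.2329, 0.0303]
ee_rot: [3.141, -0.0, 1.542]
wrist_force: [0.0, -0.5, -0.4]
width: 0.0222
finger_force: 30.0
shift mm [-0.3 -0.3  1.3]
pos [0.5384 0.2329 0.0303] rpy [ 3.141 -0.     1.542] F [ 0.  -0.5 -0.4] w 0.0222 t 4.55
```

```bash
cat >> h.py <<'E'
YAW=.30
RD=Ro.from_euler("xyz",[0,-.35,YAW]); RG=Ro.from_matrix(np.array([[0,1,0],[1,0,0],[0,0,-1.]]))
RT=RD*RG
s0=np.array([.612,-.158,.0700])
def tcp(dx,dy,h): return s0+RD.apply([dx-.055,dy,h+.0303])   # template origin at deck offset from the stud
E
python3 -m crank '[[1,[0,0,-0.005],[0,0,0]],[1,[0,0,-0.02],[0,0,0]],[1,[0,0,-0.03],[0,0,0]],[1,[0,0,-0.035],[0,0,0]],[1,[0,0,-0.035],[0,0,0]],[1,[0,0,-0.03],[0,0,0]],[1,[0,0,-0.02],[0,0,0]],[1,[0,0,0],[0,0,0]]]'; python3 -c "
from h import *
delta(tcp(0,0,.08),RT)"
```

```text
time: 5.35
tool_pos: [0.5396, 0.2334, 0.2092]
ee_rot: [3.135, -0.002, 1.542]
wrist_force: [-0.3, -0.2, -3.1]
width: 0.0219
finger_force: 30.0
shift mm [-418.2   -1.5   53.4]
turn deg [-19.48   3.22 -18.65] shift after turn [-395.3 -146.5    4.5]
pos [0.5396 0.2334 0.2092] rpy [ 3.135e+00 -2.000e-03  1.542e+00] F [-0.3 -0.2 -3.1] w 0.0219 t 5.35
```

```bash
python3 -m crank '[[1,[-0.012,0,0],[0,0,0]],[1,[-0.025,0,0],[0,0,0]],[1,[-0.035,0,0],[0,0,0]],[1,[-0.035,0,0],[0,0,0]],[1,[-0.035,0,0],[0,0,0]],[1,[-0.035,0,0],[0,0,0]],[1,[-0.035,0,0],[0,0,0]],[1,[-0.035,0,0],[0,0,0]]]'; python3 -m crank '[[1,[-0.035,0,0],[0,0,0]],[1,[-0.035,0,0],[0,0,0]],[1,[-0.035,0,0],[0,0,0]],[1,[-0.035,0,0],[0,0,0]],[1,[-0.021,0,0],[0,0,0]],[1,[-0.01,0,0],[0,0,0]],[1,[0,0,0],[0,0,0]]]';python3 -m crank '[[1,[0,0,0],[-2.78,0.46,-2.67]],[1,[0,0,0],[-2.78,0.46,-2.67]],[1,[0,0,0],[-2.78,0.46,-2.67]],[1,[0,0,0],[-2.78,0.46,-2.67]],[1,[0,0,0],[-2.78,0.46,-2.67]],[1,[0,0,0],[-2.78,0.46,-2.67]],[1,[0,0,0],[-2.78,0.46,-2.67]],[1,[0,0,0],[0,0,0]]]'; python3 -c "
from h import *
delta(tcp(0,0,.08),RT)"
```

```text
time: 6.15
tool_pos: [0.5292, -0.016, 0.2022]
ee_rot: [-3.136, -0.0, 1.542]
wrist_force: [0.3, 0.2, -3.2]
width: 0.022
finger_force: 30.0
time: 6.85
tool_pos: [0.5249, -0.1859, 0.203]
ee_rot: [-3.138, -0.002, 1.54]
wrist_force: [0.1, 0.3, -3.0]
width: 0.0221
finger_force: 30.0
time: 7.65
tool_pos: [0.5247, -0.1837, 0.2038]
ee_rot: [2.801, -0.002, 1.872]
wrist_force: [0.5, -0.1, -3.4]
width: 0.022
finger_force: 30.0
shift mm [ -1.4 -14.9  46.7]
turn deg [-0.54 -0.14  0.01] shift after turn [ -1.3 -15.4  46.6]
pos [ 0.5247 -0.1837  0.2038] rpy [ 2.801e+00 -2.000e-03  1.872e+00] F [ 0.5 -0.1 -3.4] w 0.022 t 7.65
```

```bash
python3 -m crank '[[1,[-0.001,-0.005,0.015],[-0.5,-0.1,0]],[1,[0,-0.005,0.02],[0,0,0]],[1,[0,-0.005,0.02],[0,0,0]],[1,[0,0,0.02],[0,0,0]],[1,[0,0,0.01],[0,0,0]],[1,[0,0,0],[0,0,0]],[1,[0,0,0],[0,0,0]]]'
python3 - <<'E'
from h import *
from bench import vision
delta(tcp(0,0,.03),RT)
I=[]
for n,(a,b,c,d) in(("top",(130,230,250,350)),("side",(120,210,210,310))):
    s=vision.snapshot(n);pickle.dump(s,open(n+"1.pkl","wb"));I.append(cv2.resize(s["color"][a:b,c:d],(400,int(4*(b-a))),interpolation=cv2.INTER_CUBIC))
    I[-1]=cv2.copyMakeBorder(I[-1],0,400-I[-1].shape[0],0,0,0)
cv2.imwrite("pics/hover.png",np.hstack(I)[:,:,::-1])
E
```

```text
time: 8.35
tool_pos: [0.5414, -0.1812, 0.1208]
ee_rot: [2.79, 0.002, 1.871]
wrist_force: [0.5, -0.3, -3.1]
width: 0.0218
finger_force: 30.0
shift mm [ 1.4 -2.6 12.9]
turn deg [0.09 0.1  0.08] shift after turn [ 1.3 -2.6 12.9]
pos [ 0.5414 -0.1812  0.1208] rpy [2.790e+00 2.000e-03 1.871e+00] F [ 0.5 -0.3 -3.1] w 0.0218 t 8.35
```

View pics/hover.png

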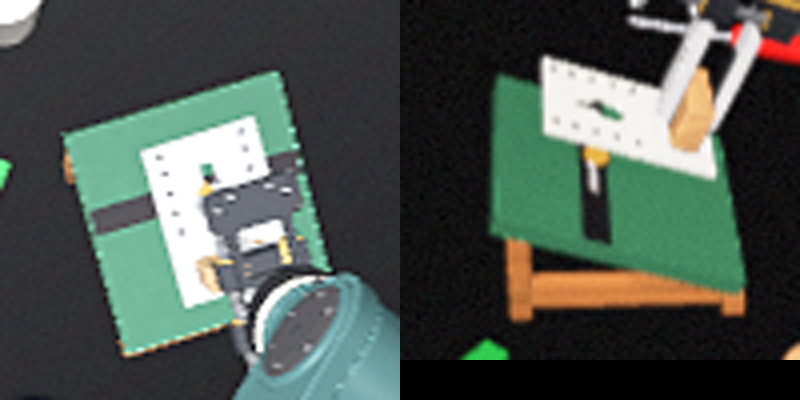

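The left panel (top view) shows the plate over the deck, with brass just visible through the keyhole at (207,188). The right panel (side view) shows the stud head at (597,155), below the keyhole at (600,108). Next I'll measure where the plate sits relative to the TCP, from the same cameras.

Run:
```python
from h import *
p=np.array([.5414,-.1812,.1208]);Rt=Ro.from_euler("xyz",[2.790,.002,1.871])*RG.inv()
O=p-Rt.apply([-.055,0,.0303]);n=Rt.as_matrix()[:,2]
tocoord=lambda s,u,h=.006:Rt.inv().apply(onplane(s,*u,O+n*h,n)-O)*1e3
for nm,(a,b,c,d) in(("top1",(155,210,280,325)),("side1",(130,170,240,295))):
    s=pickle.load(open(nm+".pkl","rb"));H,Sa,V=masks(s);m=np.zeros(H.shape,bool);m[a:b,c:d]=1;m&=(V>150)&(Sa<50)
    vu=np.argwhere(m);P=np.array([tocoord(s,(u,v)) for v,u in vu])
    # per-strip extents in template coordinates
    for x0 in range(-45,45,10):
        k=abs(P[:,0]-x0)<5
        if k.sum()>5:print(nm,"x",x0,"y",P[k,1].min().round(1),P[k,1].max().round(1))
    for y0 in range(-40,41,16):
        k=abs(P[:,1]-y0)<8
        if k.sum()>3:print(nm,"y",y0,"xmax",P[k,0].max().round(1))
    # dark/brass pixels near the keyhole
    h=np.zeros(H.shape,bool);h[a:b,c:d]=1;h&=~((V>150)&(Sa<50))
    Q=[(tocoord(s,(u,v)).round(0)[:2].tolist(),s["color"][v,u].tolist()) for v,u in np.argwhere(h)]
    Q=[q for q in Q if -16<q[0][0]<32 and abs(q[0][1])<16];print(nm,"hole",np.mean([q[0] for q in Q if q[0][0]>13],0),[ (q[0],q[1]) for q in Q][:24])
```

```text
top1 x -45 y -47.3 45.9
top1 x -35 y -46.6 46.4
top1 x -25 y 10.9 46.0
top1 x -15 y -59.2 46.5
top1 x -5 y -47.8 46.9
top1 x 5 y -47.9 46.5
top1 x 15 y -47.3 45.7
top1 x 25 y -47.5 46.1
top1 x 35 y -46.8 46.6
top1 y -40 xmax 50.8
top1 y -24 xmax 51.5
top1 y -8 xmax 50.2
top1 y 8 xmax 51.0
top1 y 24 xmax 50.6
top1 y 40 xmax 51.2
top1 hole [19.9  0.3] [([25.0, 3.0], [156, 197, 181]), ([24.0, -0.0], [90, 165, 133]), ([23.0, -3.0], [84, 163, 128]), ([22.0, 4.0], [161, 202, 186]), ([21.0, 1.0], [94, 173, 137]), ([20.0, -2.0], [92, 173, 137]), ([18.0, 1.0], [92, 168, 136]), ([17.0, -2.0], [87, 142, 119]), ([15.0, 2.0], [55, 49, 62]), ([14.0, -1.0], [63, 57, 67]), ([13.0, -4.0], [112, 108, 113]), ([12.0, 3.0], [184, 163, 125]), ([11.0, 0.0], [82, 71, 69]), ([9.0, 4.0], [248, 215, 114]), ([8.0, 1.0], [243, 223, 180]), ([7.0, 8.0], [249, 223, 146]), ([6.0, 5.0], [255, 225, 123]), ([5.0, 2.0], [250, 216, 113]), ([2.0, -7.0], [91, 94, 101]), ([1.0, -10.0], [53, 56, 63]), ([-0.0, -13.0], [56, 61, 68]), ([5.0, 12.0], [255, 239, 201]), ([4.0, 9.0], [255, 225, 140]), ([3.0, 6.0], [226, 201, 133])]

[... 198 characters left out ...]
e1 x 35 y -52.9 49.3
side1 y -40 xmax 53.1
side1 y -24 xmax 53.3
side1 y -8 xmax 53.6
side1 y 8 xmax 53.9
side1 y 24 xmax 51.2
side1 y 40 xmax 51.6
side1 hole [17. -3.] [([10.0, -11.0], [135, 131, 128]), ([17.0, -3.0], [142, 140, 135]), ([13.0, -4.0], [94, 89, 88]), ([10.0, -6.0], [66, 64, 60]), ([7.0, -7.0], [87, 107, 92]), ([11.0, -0.0], [118, 118, 113]), ([7.0, -2.0], [60, 92, 69]), ([4.0, -3.0], [77, 138, 101]), ([1.0, -5.0], [108, 163, 129]), ([-2.0, -6.0], [135, 176, 150]), ([8.0, 3.0], [130, 146, 131]), ([4.0, 2.0], [75, 133, 96]), ([1.0, 0.0], [72, 136, 97]), ([-2.0, -1.0], [71, 138, 97]), ([-5.0, -2.0], [122, 167, 139]), ([-2.0, 4.0], [106, 156, 124]), ([-5.0, 3.0], [96, 147, 113])]
```

Run:
```python
from h import *
n=RD.as_matrix()[:,2]
for nm,u in(("top",(300.3,177.8)),("side",(258.7,158.2))):
    s=pickle.load(open(nm+".pkl","rb"))
    for h in(.011,.0135):print(nm,h,RD.inv().apply(onplane(s,*u,s0+n*h,n)-s0)*1e3)
delta(tcp(0,0,.016),RT)
```

```text
top 0.011 [-1.98726129 -0.14171459 11.        ]
top 0.0135 [-1.42605098  0.27725774 13.5       ]
side 0.011 [ 0.15870393 -1.56383106 11.        ]
side 0.0135 [ 1.25902808  2.14375426 13.5       ]
shift mm [ 2.1 -3.1 27.8]
turn deg [0.17 0.19 0.08] shift after turn [ 2.  -3.  27.8]
pos [ 0.5417 -0.1819  0.1218] rpy [2.789 0.004 1.871] F [ 0.5  0.  -2.1] w 0.022 t 8.45
```

```bash
python3 -m crank '[[1,[0.0029,-0.0045,0],[0,0,0]],[1,[0,0,0.008],[0,0,0]],[1,[0,0,0.008],[0,0,0]],[1,[0,0,0.006],[0,0,0]],[1,[0,0,0.003],[0,0,0]],[1,[0,0,0],[0,0,0]],[1,[0,0,0],[0,0,0]]]'; python3 -c "
from h import *
delta(tcp(-.0014,.0008,.0),RT)"
```

```text
time: 9.15
tool_pos: [0.5444, -0.1775, 0.0952]
ee_rot: [2.79, 0.002, 1.871]
wrist_force: [-0.4, -0.2, -2.0]
width: 0.022
finger_force: 30.0
shift mm [-0.5  1.  17.5]
turn deg [0.08 0.09 0.04] shift after turn [-0.5  1.  17.5]
pos [ 0.5444 -0.1775  0.0952] rpy [2.790e+00 2.000e-03 1.871e+00] F [-0.4 -0.2 -2. ] w 0.022 t 9.15
```

```bash
python3 -m crank '[[1,[-0.0003,0.001,0.001],[0,0,0]],[1,[0,0,0.0015],[0,0,0]],[1,[0,0,0.0015],[0,0,0]],[1,[0,0,0.001],[0,0,0]],[1,[0,0,0],[0,0,0]]]';  python3 -m crank '[[1,[0,0,0.001],[0,0,0]],[1,[0,0,0.001],[0,0,0]],[1,[0,0,0],[0,0,0]]]'; python3 -c "
from h import *
delta(tcp(-.0014,.0008,.0),RT)"
```

```text
time: 9.65
tool_pos: [0.5468, -0.177, 0.0907]
ee_rot: [2.79, 0.002, 1.871]
wrist_force: [-0.3, 0.3, -2.4]
width: 0.0213
finger_force: 30.0
time: 9.95
tool_pos: [0.5475, -0.1768, 0.0889]
ee_rot: [2.79, 0.002, 1.871]
wrist_force: [-0.2, -0.1, -2.8]
width: 0.0215
finger_force: 30.0
shift mm [-0.3  0.2 10.4]
turn deg [0.08 0.08 0.04] shift after turn [-0.3  0.2 10.4]
pos [ 0.5475 -0.1768  0.0889] rpy [2.790e+00 2.000e-03 1.871e+00] F [-0.2 -0.1 -2.8] w 0.0215 t 9.95
```

```bash
for i in 1; do python3 -m crank '[[1,[0,0,0.001],[0,0,0]],[1,[0,0,0.001],[0,0,0]],[1,[0,0,0],[0,0,0]]]'; done; python3 -m crank '[[1,[0,0,0.001],[0,0,0]],[1,[0,0,0.001],[0,0,0]],[1,[0,0,0],[0,0,0]]]'
```

```text
time: 10.25
tool_pos: [0.5482, -0.1766, 0.0869]
ee_rot: [2.79, 0.002, 1.871]
wrist_force: [-0.4, -0.4, -3.2]
width: 0.0221
finger_force: 30.0
time: 10.55
tool_pos: [0.5489, -0.1764, 0.0851]
ee_rot: [2.79, 0.002, 1.871]
wrist_force: [-0.3, -0.3, -2.8]
width: 0.0217
finger_force: 30.0
```

```bash
python3 -m crank '[[1,[0,0,0.001],[0,0,0]],[1,[0,0,0.001],[0,0,0]],[1,[0,0,0],[0,0,0]]]'; python3 -m crank '[[1,[0,0,0.001],[0,0,0]],[1,[0,0,0.0005],[0,0,0]],[1,[0,0,0],[0,0,0]]]'; python3 -c "
from h import *
delta(tcp(-.0014,.0008,.0),RT)"
```

```text
time: 10.85
tool_pos: [0.5495, -0.1761, 0.0832]
ee_rot: [2.79, 0.002, 1.871]
wrist_force: [-0.1, -0.0, -3.0]
width: 0.0215
finger_force: 30.0
time: 11.15
tool_pos: [0.55, -0.176, 0.0819]
ee_rot: [2.79, 0.002, 1.871]
wrist_force: [0.8, 0.0, -2.9]
width: 0.0219
finger_force: 30.0
shift mm [-0.3  0.1  3. ]
turn deg [0.08 0.09 0.04] shift after turn [-0.3  0.1  3. ]
pos [ 0.55   -0.176   0.0819] rpy [2.790e+00 2.000e-03 1.871e+00] F [ 0.8  0.  -2.9] w 0.0219 t 11.15
```

```bash
python3 -m crank '[[1,[0,0,0.0005],[0,0,0]],[1,[0,0,0.0005],[0,0,0]],[1,[0,0,0],[0,0,0]]]'; python3 -m crank '[[1,[0,0,0.0005],[0,0,0]],[1,[0,0,0.0005],[0,0,0]],[1,[0,0,0],[0,0,0]]]'
```

```text
time: 11.45
tool_pos: [0.5504, -0.176, 0.081]
ee_rot: [2.79, 0.002, 1.871]
wrist_force: [0.4, 1.1, -3.5]
width: 0.022
finger_force: 30.0
time: 11.75
tool_pos: [0.5507, -0.1759, 0.08]
ee_rot: [2.79, 0.002, 1.871]
wrist_force: [0.1, 0.3, -3.0]
width: 0.0219
finger_force: 30.0
```

```bash
python3 -m crank '[[1,[0,0,0.0005],[0,0,0]],[1,[0,0,0.0005],[0,0,0]],[1,[0,0,0],[0,0,0]]]'; python3 -m crank '[[1,[0,0,0.0005],[0,0,0]],[1,[0,0,0],[0,0,0]]]';python3 -m crank '[[1,[0,0,0.0005],[0,0,0]],[1,[0,0,0],[0,0,0]]]'
python3 - <<'E'
from h import *
from bench import vision
delta(tcp(-.0014,.0008,.0),RT)
I=[]
for n,(a,b,c,d) in(("top",(150,210,270,330)),("side",(130,190,235,295))):
    s=vision.snapshot(n);I.append(cv2.resize(s["color"][a:b,c:d],(400,400),interpolation=cv2.INTER_CUBIC))
cv2.imwrite("pics/low.png",np.hstack(I)[:,:,::-1])
E
```

```text
time: 12.05
tool_pos: [0.551, -0.1759, 0.0796]
ee_rot: [2.79, 0.002, 1.871]
wrist_force: [-3.2, -0.1, 0.4]
width: 0.0215
finger_force: 30.0
time: 12.25
tool_pos: [0.5511, -0.1759, 0.0796]
ee_rot: [2.79, 0.002, 1.871]
wrist_force: [-4.7, 0.3, 3.7]
width: 0.0218
finger_force: 30.0
time: 12.45
tool_pos: [0.551, -0.1758, 0.0795]
ee_rot: [2.791, 0.002, 1.871]
wrist_force: [-7.4, 0.2, 5.9]
width: 0.022
finger_force: 30.0
shift mm [-0.2 -0.   0.4]
turn deg [0.06 0.1  0.08] shift after turn [-0.2 -0.   0.4]
pos [ 0.551  -0.1758  0.0795] rpy [2.791e+00 2.000e-03 1.871e+00] F [-7.4  0.2  5.9] w 0.022 t 12.45
```

View pics/low.png

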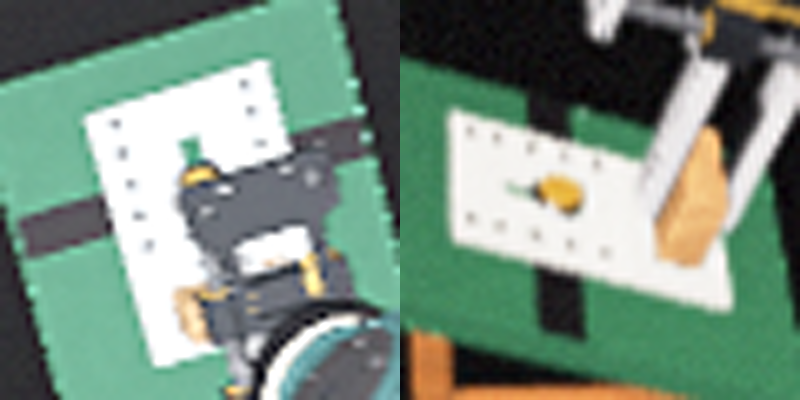

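The plate has seated at h≈0. The brass head stands proud in the keyhole, at (560,193) in the side crop. I'll ease the pressure and slide down the slope, watching the force.

```bash
python3 -m crank '[[1,[0,-0.001,-0.0008],[0,0,0]],[1,[0,-0.001,0],[0,0,0]],[1,[0,-0.001,0],[0,0,0]],[1,[0,0,0],[0,0,0]]]'; python3 -m crank '[[1,[0,-0.001,0],[0,0,0]],[1,[0,-0.0015,0],[0,0,0]],[1,[0,-0.0015,0],[0,0,0]],[1,[0,0,0],[0,0,0]]]'; python3 -c "
from h import *
delta(tcp(-.0014-.022,.0008,.0),RT)"
```

```text
time: 12.95
tool_pos: [0.5494, -0.1769, 0.079]
ee_rot: [2.788, 0.003, 1.87]
wrist_force: [0.6, 1.8, 3.5]
width: 0.0216
finger_force: 30.0
time: 13.35
tool_pos: [0.5454, -0.1782, 0.0774]
ee_rot: [2.789, 0.003, 1.87]
wrist_force: [1.4, 0.7, 5.5]
width: 0.0219
finger_force: 30.0
shift mm [  0.4 -15.5   0.5]
turn deg [0.17 0.18 0.05] shift after turn [  0.4 -15.5   0.5]
pos [ 0.5454 -0.1782  0.0774] rpy [2.789 0.003 1.87 ] F [1.4 0.7 5.5] w 0.0219 t 13.35
```

```bash
python3 -m crank '[[1,[0,-0.0015,-0.0003],[0,0,0]],[1,[0,-0.0015,0],[0,0,0]],[1,[0,-0.0015,0],[0,0,0]],[1,[0,0,0],[0,0,0]]]'; python3 -m crank '[[1,[0,-0.0015,0],[0,0,0]],[1,[0,-0.0015,0],[0,0,0]],[1,[0,-0.0015,0],[0,0,0]],[1,[0,0,0],[0,0,0]]]'; python3 -c "
from h import *
delta(tcp(-.0014-.022,.0008,.0),RT)"
```

```text
time: 13.75
tool_pos: [0.5409, -0.1792, 0.0757]
ee_rot: [2.789, 0.002, 1.871]
wrist_force: [1.6, 0.6, 5.3]
width: 0.0218
finger_force: 30.0
time: 14.15
tool_pos: [0.5369, -0.1804, 0.0742]
ee_rot: [2.789, 0.002, 1.871]
wrist_force: [1.9, 0.4, 5.0]
width: 0.0219
finger_force: 30.0
shift mm [-0.  -6.2  0.5]
turn deg [0.14 0.13 0.04] shift after turn [-0.  -6.2  0.5]
pos [ 0.5369 -0.1804  0.0742] rpy [2.789e+00 2.000e-03 1.871e+00] F [1.9 0.4 5. ] w 0.0219 t 14.15
```

```bash
python3 -m crank '[[1,[0,-0.0015,0],[0,0,0]],[1,[0,-0.0015,0],[0,0,0]],[1,[0,-0.001,0],[0,0,0]],[1,[0,0,0],[0,0,0]]]'; python3 -m crank '[[1,[0,-0.001,0],[0,0,0]],[1,[0,0,0],[0,0,0]]]'; python3 -m crank '[[1,[0,-0.0007,0],[0,0,0]],[1,[0,0,0],[0,0,0]]]'; python3 -c "
from h import *
delta(tcp(-.0014-.022,.0008,.0),RT)"
```

```text
time: 14.55
tool_pos: [0.5334, -0.1815, 0.0728]
ee_rot: [2.789, 0.002, 1.871]
wrist_force: [1.9, 1.5, 5.0]
width: 0.0219
finger_force: 30.0
time: 14.75
tool_pos: [0.5325, -0.1817, 0.0725]
ee_rot: [2.789, 0.002, 1.871]
wrist_force: [2.1, 0.2, 5.2]
width: 0.022
finger_force: 30.0
time: 14.95
tool_pos: [0.5319, -0.182, 0.0723]
ee_rot: [2.789, 0.002, 1.871]
wrist_force: [3.0, 0.3, 5.2]
width: 0.0221
finger_force: 30.0
shift mm [ 0.  -0.7  0.5]
turn deg [0.15 0.13 0.04] shift after turn [ 0.  -0.7  0.5]
pos [ 0.5319 -0.182   0.0723] rpy [2.789e+00 2.000e-03 1.871e+00] F [3.  0.3 5.2] w 0.0221 t 14.95
```

```bash
python3 -m crank '[[1,[0,-0.0007,0],[0,0,0]],[1,[0,0,0],[0,0,0]]]'; python3 -m crank '[[1,[0,-0.0007,0],[0,0,0]],[1,[0,0,0],[0,0,0]]]'; python3 -m crank '[[1,[0,-0.0005,0],[0,0,0]],[1,[0,0,0],[0,0,0]]]'
```

```text
time: 15.15
tool_pos: [0.5313, -0.1821, 0.0721]
ee_rot: [2.789, 0.002, 1.871]
wrist_force: [2.0, -0.7, 5.3]
width: 0.0218
finger_force: 30.0
time: 15.35
tool_pos: [0.531, -0.1822, 0.0719]
ee_rot: [2.788, 0.002, 1.871]
wrist_force: [2.5, 1.1, 5.4]
width: 0.0217
finger_force: 30.0
time: 15.55
tool_pos: [0.5309, -0.1823, 0.0719]
ee_rot: [2.787, 0.002, 1.871]
wrist_force: [5.4, 1.9, 5.4]
width: 0.0218
finger_force: 30.0
```

```bash
python3 -m crank '[[1,[0,-0.0005,0],[0,0,0]],[1,[0,0,0],[0,0,0]]]'; python3 -m crank '[[1,[0,-0.0005,0],[0,0,0]],[1,[0,0,0],[0,0,0]]]'
python3 - <<'E'
from h import *
from bench import vision
delta(tcp(-.0014-.022,.0008,.0),RT)
I=[]
for n,(a,b,c,d) in(("top",(150,220,265,335)),("side",(130,200,230,300))):
    s=vision.snapshot(n);I.append(cv2.resize(s["color"][a:b,c:d],(400,400),interpolation=cv2.INTER_CUBIC))
cv2.imwrite("pics/lock.png",np.hstack(I)[:,:,::-1])
E
```

```text
time: 15.75
tool_pos: [0.5308, -0.1823, 0.0719]
ee_rot: [2.787, 0.003, 1.871]
wrist_force: [5.0, 1.6, 4.7]
width: 0.022
finger_force: 30.0
time: 15.95
tool_pos: [0.5307, -0.1823, 0.0719]
ee_rot: [2.786, 0.003, 1.87]
wrist_force: [7.2, 2.5, 5.0]
width: 0.022
finger_force: 30.0
shift mm [0.  0.6 0.5]
turn deg [0.34 0.14 0.03] shift after turn [0.  0.6 0.5]
pos [ 0.5307 -0.1823  0.0719] rpy [2.786 0.003 1.87 ] F [7.2 2.5 5. ] w 0.022 t 15.95
```

View pics/lock.png

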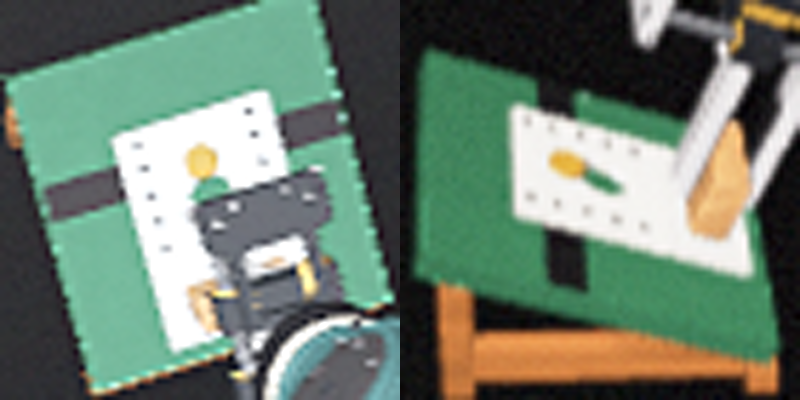

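The stud is at the end of the slot: (203,160) in the top panel and (567,163) in the side panel. The plate's edges are parallel to the deck's. I'll ease off, release and retreat.

```bash
python3 -m crank '[[1,[0,0.001,-0.0004],[0,0,0]],[1,[0,0,0],[0,0,0]]]'; python3 -m crank '[[0.7,[0,0,0],[0,0,0]],[0.6,[0,0,0],[0,0,0]],[0.5,[0,0,0],[0,0,0]],[0.5,[0,0,0],[0,0,0]],[0.5,[0,0,0],[0,0,0]],[0.5,[0,0,0],[0,0,0]]]'; python3 -m crank '[[0.5,[0,0,-0.005],[0,0,0]],[0.5,[0,0,-0.015],[0,0,0]],[0.5,[0,0,-0.025],[0,0,0]],[0.5,[0,0,-0.03],[0,0,0]],[0.5,[0,0,-0.03],[0,0,0]],[0.5,[0,0,-0.03],[0,0,0]],[0.5,[0,0,-0.02],[0,0,0]],[0.5,[0,0,0],[0,0,0]]]'
```

```text
time: 16.25
tool_pos: [0.5308, -0.1823, 0.0719]
ee_rot: [2.788, 0.002, 1.871]
wrist_force: [5.5, 1.9, 3.0]
width: 0.0219
finger_force: 30.0
time: 16.85
tool_pos: [0.5294, -0.1824, 0.0712]
ee_rot: [2.791, 0.001, 1.871]
wrist_force: [-0.5, -0.7, -0.7]
width: 0.0471
finger_force: 0.0
time: 17.65
tool_pos: [0.4796, -0.1993, 0.2215]
ee_rot: [2.786, 0.008, 1.87]
wrist_force: [-0.6, -0.9, 0.0]
width: 0.047
finger_force: 0.0
```

```bash
python3 -m crank '[[0.5,[0,-0.01,-0.01],[0,0,0]],[0.5,[0,-0.02,-0.01],[0,0,0]],[0.5,[0,-0.03,-0.01],[0,0,0]],[0.5,[0,-0.03,-0.01],[0,0,0]],[0.5,[0,-0.03,0],[0,0,0]],[0.5,[0,-0.02,0],[0,0,0]],[0.5,[0,0,0],[0,0,0]],[0.5,[0,0,0],[0,0,0]]]'
python3 - <<'E'
from h import *
from bench import vision
I=[]
for n,(a,b,c,d) in(("top",(140,225,255,340)),("side",(130,210,220,300))):
    s=vision.snapshot(n);I.append(cv2.resize(s["color"][a:b,c:d],(400,400),interpolation=cv2.INTER_CUBIC))
cv2.imwrite("pics/end.png",np.hstack(I)[:,:,::-1])
E
```

```text
time: 18.45
tool_pos: [0.3397, -0.2406, 0.2055]
ee_rot: [2.79, -0.0, 1.87]
wrist_force: [0.7, 0.6, -0.8]
width: 0.0472
finger_force: 0.0
```

View pics/end.png

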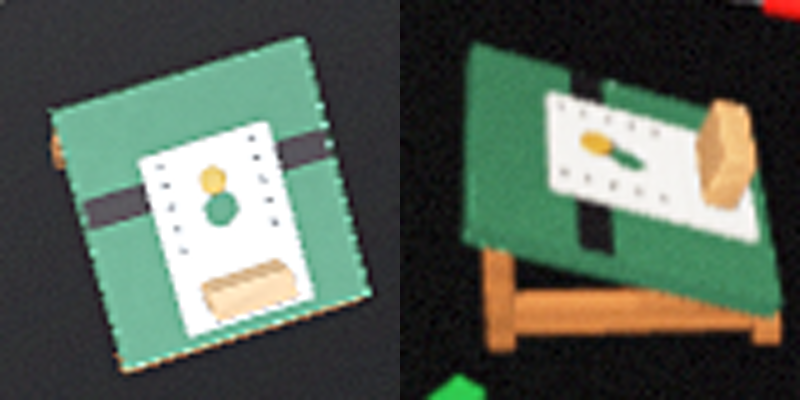

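The plate lies flat and square on the deck. The stud is at the closed end of the slot, at (212,180) in the top panel, and the robot is clear.

```bash
python3 -c "
from bench import robot
print(robot.close_job())"
```

```text
the job is handed in; nothing more can be done
None
```

The template is locked on the stud, flat and square on the deck, with the gripper released and clear; I handed the job in at about 18.5 s, and wrist force readings stayed under 10 N.

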